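Function test of a latching stop button on a training desk

TASK

Check the stop button of the training conveyor without gripping anything: press the winged mushroom button straight in with the fingertips until it latches, and take the fingers off so that it is seen to stay in by itself. Then twist it clockwise by pushing with a fingertip against one side of its bar until the latch lets go, and leave it sprung fully out again. Do not press the plain round start button beside it, and leave the mug, scanner, mouse and stapler where they are.

Things in the scene. Friction and masses are not known exactly. Their poses are not given: they have to be found in the camera images.
- station: fixed grey control box, 120 (x) x 210 (y) x 70 mm; origin at the centre of its underside, z up. On its top: the mushroom button, its axis at y = -42 mm, inside a fixed black ring guard (84 mm outside diameter, top 88 mm above the desk), and the start button at y = +62 mm
- mushroom: head of the stop button: domed disc 64 mm in diameter with an upright bar across it, 58 mm long, 12 mm thick. Origin on the axis at the middle of the bar's top; x along the bar, z up. Out, the bar's top is 128 mm above the desk, the dome 104, the rim 98; latched in, all 9 mm lower. It springs up when released: keep a pushing fingertip 12 mm above the latched dome (it still overlaps the bar by 12)
- bar_left: the half of the bar on the head's +y side, its side face 6 mm from the axis, its upper edge 5 mm below the bar's top (a narrower cap, part of the mushroom, lies above). Origin level with the bar's top. Fingers pressing on bar_left and bar_right at once count as gripping
- bar_right: the same on the head's -y side. Pushing this half at the bar's -x end towards +y (of the head) turns the head clockwise
- stop_press (a joint): how far the stop button is pressed in, m: 0 out, 0.0125 fully in, against a hard stop. A spring pushes it out with about 5 N at the top and 8 N fully in, and the latch adds up to 2 N on the way. Pressed beyond about 0.010 it latches, and then stays at about 0.0087 when let go
- stop_twist (a joint): turn of the head, rad: 0 at rest, growing clockwise seen from above, end stop at 0.9. A spring turns it back to 0 (0.02 N m at 0, 0.065 N m at 0.9). When the latched button is turned beyond about 0.5 the latch lets go and the button springs out (friction on the fingertip may delay this until it backs off); when let go it turns back to 0
- start (a joint): travel of the plain round start button (28 mm in diameter, top 88 mm above the desk): 0 out, 0.006 pressed in; to be left alone
- mug: loose white mug, 76 mm in diameter, 95 mm tall, beside the box; origin at the centre of its underside; to be left alone
- scanner: loose black handheld code scanner lying on its side, about 170 x 62 mm, 44 mm tall; origin on the desk under its middle; to be left alone
- mouse: loose black computer mouse, 62 x 104 mm, 35 mm tall; origin at the centre of its underside; to be left alone
- stapler: loose stapler, 34 x 125 mm, 55 mm tall; origin at the centre of its underside; to be left alone
Things that resemble listed ones, but are neither listed nor needed, are in the scene too. There is more than one size of the station; the job needs the largest.

How it is judged:
By the outcome, as a careful person would: the job done as asked, in the order asked, and still so for the second after the job is handed in, with the robot touching nothing.
It also fails if it takes over 48 s, if anything falls off the work surface, if the arm or the gripper's body presses on something with over 40 N, if the wrist force passes 120 N, or if a joint passes its speed limit or range.

ROBOT

A 7-joint arm with a two-finger parallel gripper is mounted at the origin on the work surface. World frame = base frame: x ahead of the robot, y to its left, z up, the work surface at z = 0. Lengths are in mm, angles in rad, forces in N, time in s.
With the tool pointing down it reaches from about 400 to 900 mm from the base axis. Payload 5.6 kg.
Tool frame: the origin (TCP) lies midway between the tips of the shut fingers; the grasp point (between the pads) lies 19 mm behind it; x points along the fingers, y is the direction in which the jaws open and shut, and the axes are right-handed (so a half turn about x gives the same grasp; the last joint's range is limited). The gripper opens to 92 mm and grips with 3 to 60 N. Pads are 20 mm wide; open, the fingers measure 128 mm over their backs; the gripper's body (75 mm by 189 mm) begins 69 mm behind the grasp point.
Start: joints at [-1.225, 0.468, -0.012, 1.603, 0.006, 1.071, -0.056], TCP at [246.442, 601.478, 214.592] pointing down, gripper open.
Joint ranges: [-2.53, 2.53], [-0.31, 2.02], [-1.57, 1.55], [0.28, 2.44], [-1.29, 4.43], [0.15, 1.84], [-2.92, 2.92]. Speed limits (rad/s): [2.57, 2.57, 3.14, 3.14, 3.14, 3.14, 3.14].

INTERFACE

Orientations are given as a rotation vector (axis times angle).
In Python, from cell import robot, grip, kin, viewer gives the robot as it stands. Calls block until the motion is done:
- robot.movep(position, orientation): joint-space move of the TCP to a pose.
- robot.servo_line(position, feed=150, rotation=None): straight line of the TCP; rotation=None keeps the orientation; feed is the mean speed in mm/s.
- robot.goto_joints(angles): joint-space move.
- grip(opening, newtons=None): opening from 0.0 (shut) to 1.0 (fully open); newtons is the grip in N (None keeps the last); returns when the fingers have stopped.
- robot.hold(seconds).
- kin.ik(position, orientation): joint angles nearest the present ones, or None.
- robot.observe(): the state.
- viewer.read_camera(name): name is "scene" or "top" or "wrist"; returns the picture (400x640x3 uint8, red, green, blue); there is no depth.
- viewer.camera_info(name): a dict with "camera_matrix" (3x3 intrinsics, pixels), "R" (3x3) and "t" (3): a world point X has camera coordinates R X + t. Camera axes: x right, y down, z forward; pixel columns grow to the right and rows downward; lengths in mm; the calibration is good to about 2 mm. A picture is of the moment at which its call begins: read the wrist's pose just before it. camera_info takes no time and is no camera call; for the wrist camera it gives the pose at the moment of the call.
A pose or a line that the arm cannot do raises robot.IKError and nothing moves.
- robot.job_done(): hands the job in, once; it reports no verdict.
Trained networks look in the newest picture that a camera, given by its name, has taken for a name from the list of things; names that differ only in an ending like _2 or _b are one class to them, and where a whole thing is asked for, a point or a joint stands for the part that bears it (a point fixed in the world has none). Each returns a list of dicts, best first, with "confidence" (0 to 1); they miss things now and then, are a little off and sometimes report something else, mostly with a low value. They report only what shows in the picture. A call takes as long as a camera call. They do not tell look-alikes from the thing itself.
- viewer.silhouettes(name, camera): "mask" (400x640 bool, what is visible of it).
- viewer.pinpoint(name, camera): "at" ([x, y, z] in mm, in the coordinates of the camera as it stood for that picture, good to about 4 mm: a listed point, or the origin of a listed thing).
The state is a dict: "t": time; "joints": joint angles; "joint_velocities": joint speeds; "joint_torque": joint torques, N m; "tcp_pos": TCP position; "tcp_rot": TCP orientation; "contact_force": force on the tool from outside, world axes, zero at the start; "wrist_torque": the same for the moment, N m; "grip_width": opening from 0.0 (shut) to 1.0 (fully open).
Only numpy, scipy, OpenCV 4.12 (cv2) and the standard library are available. Lean on these libraries where they do the work, as an engineer would, in place of code of your own. Each camera call takes 0.05 s, during which the arm holds its last target.

## Working session

There is one attempt and no reset: what is moved stays moved. The work goes in short steps, each a Python script; the robot and the scene stay as the last script left them, time stands still between calls to the robot, and variables do not carry over. Pictures are saved under pics/ and viewed, and the job is handed in when it is done.

```bash
ls; mkdir -p pics
python3 - <<'E'
from cell import robot, grip, kin, viewer
import cv2, numpy as np
for c in ("scene","top","wrist"):
    im=viewer.read_camera(c); cv2.imwrite(f"pics/a_{c}.png",im[:,:,::-1])
    info=viewer.camera_info(c)
    R=np.array(info["R"]);t=np.array(info["t"])
    print(c,"campos",-R.T@t)
    for n in ("station","mushroom","start"):
        for d in viewer.pinpoint(n,c):
            print(c,n,round(d["confidence"],2),np.round(R.T@(np.array(d["at"])-t),1))
s=robot.observe();print(s)
E
```

```text
pics
scene campos [1074.46774415 -271.42841379  832.26535478]
scene station 0.95 [ 5.758e+02 -4.270e+01 -3.000e-01]
scene station 0.59 [350.   13.9  -1.7]
scene station 0.35 [ 6.485e+02 -1.686e+02  5.000e-01]
scene mushroom 0.88 [557.2 -77.2 127.1]
scene mushroom 0.73 [482.3 249.2  88. ]
scene mushroom 0.53 [326.4  -9.2  90.8]Traceback (most recent call last):
  File "<stdin>", line 9, in <module>
ValueError: it knows: bar_left, bar_right, mouse, mug, mushroom, scanner, stapler, station
```

Run:
```python
from cell import robot, grip, kin, viewer
import cv2, numpy as np
for c in ("scene","top","wrist"):
    im=viewer.read_camera(c); cv2.imwrite(f"pics/b_{c}.png",im[:,:,::-1])
    info=viewer.camera_info(c)
    R=np.array(info["R"]);t=np.array(info["t"])
    print(c,"campos",-R.T@t)
    for n in ("station","mushroom","bar_left","bar_right","mug"):
        for d in viewer.pinpoint(n,c):
            X=R.T@(np.array(d["at"])-t); p=np.array(info["camera_matrix"])@np.array(d["at"])
            print(c,n,round(d["confidence"],2),np.round(X,1),np.round(p[:2]/p[2]))
s=robot.observe();print(s)
```

```text
scene campos [1074.46774415 -271.42841379  832.26535478]
scene station 0.73 [345.2  16.2   2. ] [255. 183.]
scene station 0.71 [494.  276.1  -1.7] [380. 183.]
scene station 0.57 [576.2 -39.1  -1.3] [282. 264.]
scene mushroom 0.83 [558.8 -77.5 127.5] [256. 228.]
scene mushroom 0.68 [484.5 248.9  89.3] [373. 157.]
scene mushroom 0.53 [ 647.8 -171.5   -3.6] [239. 322.]
scene mushroom 0.52 [323.7 -10.2  88.9] [237. 155.]
scene bar_left 0.59 [557.5 -74.  128.8] [258. 226.]
scene bar_left 0.56 [577.9 -41.    1.1] [281. 264.]
scene bar_left 0.36 [323.4  -8.4  93.5] [238. 153.]
scene bar_right 0.48 [480.6 251.9  86.1] [373. 157.]
scene mug 0.74 [ 466.8 -222.2   -1.7] [179. 264.]
top campos [ 479.70343421   62.01632735 1202.65974376]
top station 0.78 [489.2 275.7  -1.7] [235. 223.]
top station 0.6 [575.6 -38.2  -1.1] [351. 188.]
top mushroom 0.89 [553.4 -71.5 130.2] [370. 193.]
top mushroom 0.62 [ 646.3 -171.3   -1.3] [400. 161.]
top mushroom 0.61 [479.2 247.   89.6] [240. 226.]
top bar_left 0.6 [557.8 -75.1 127.9] [371. 191.]
top mug 0.84 [ 469.6 -212.3    4.5] [417. 226.]
top mug 0.36 [ 642.9 -171.2    1.3] [400. 162.]
wrist campos [172.32880387 632.19438111 385.0088008 ]
{'t': 1.05, 'joints': array([-1.22499348,  0.46749251, -0.01159442,  1.60271465,  0.00598943,
        1.07141616, -0.05631549]), 'joint_velocities': array([-0.0005276 ,  0.00072302, -0.00039681,  0.00190616,  0.00030232,
        0.0008538 , -0.00155211]), 'joint_torque': array([ 3.76493044e-04, -5.20420682e+01, -1.25220316e-02, -2.44059956e+01,
       -5.67121874e-02,  1.12648387e-02,  1.40402275e-05]), 'tcp_pos': array([246.44161439, 601.46395704, 214.59114254]), 'tcp_rot': array([ 0.30509061,  1.54914587, -0.30509183]), 'contact_force': array([-0.41537434, -0.36705175, -1.17535497]), 'wrist_torque': array([-0.04236864,  0.05591034, -0.0130851 ]), 'grip_width': 0.9996592790488847}
```

View pics/a_scene.png

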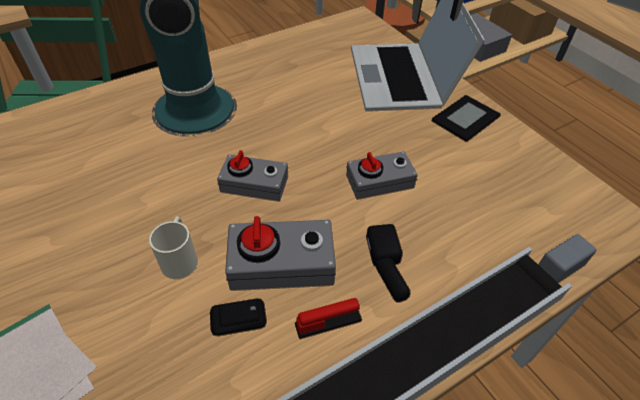

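```bash
ls pics
```

```text
a_scene.png
b_scene.png
b_top.png
b_wrist.png
```

The scene picture shows the largest box at about (281,255), with its mushroom at (257,238) and the start button at (312,240). The two smaller boxes are at (253,175) and (381,173). The mug is at (175,250).

Run:
```python
import cv2
im=cv2.imread("pics/b_top.png")
cv2.imwrite("pics/b_topz.png",cv2.resize(im[120:280,270:470],None,fx=4,fy=3.75*4/3.75*0.9,interpolation=cv2.INTER_CUBIC))
```

```text
(no output)
```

View pics/b_topz.png

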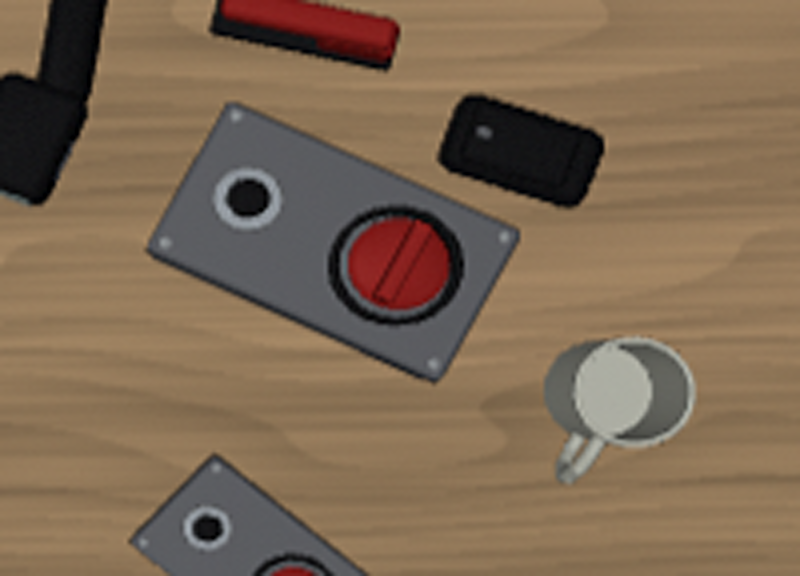

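View pics/b_top.png

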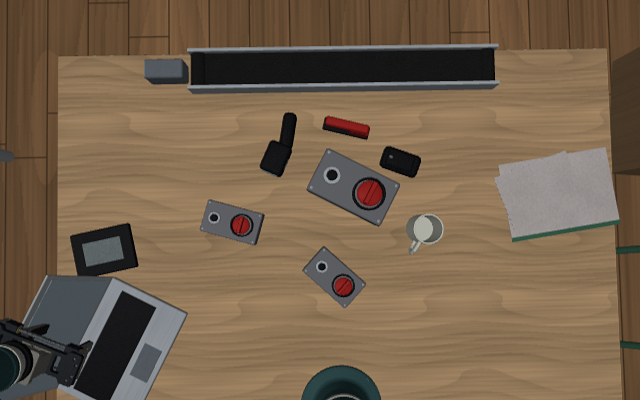

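The top view shows the big box rotated about -27° and its mushroom at (370,193). Next I'll shut the fingers and take a closer look with the wrist camera.

```bash
cat > h.py <<'E'
from cell import robot, grip, kin, viewer
import cv2, numpy as np
from scipy.spatial.transform import Rotation as Ro
def rot(a):
    c,s=np.cos(a),np.sin(a)
    return Ro.from_matrix(np.array([[0,c,s],[0,s,-c],[-1,0,0]])).as_rotvec()
def cam(c): 
    i=viewer.camera_info(c); return np.array(i["camera_matrix"]),np.array(i["R"]),np.array(i["t"])
def st():
    s=robot.observe(); print(round(s["t"],2),np.round(s["tcp_pos"],1),"F",np.round(s["contact_force"],1),"T",np.round(s["wrist_torque"],2),"j",np.round(s["joints"],2),s["grip_width"]); return s
def look(c,name,crop=None):
    K,R,t=cam(c); im=viewer.read_camera(c); cv2.imwrite(f"pics/{name}.png",im[:,:,::-1]); return im,K,R,t
def pins(c,names,K,R,t):
    for n in names:
        for d in viewer.pinpoint(n,c):
            p=K@np.array(d["at"]);print(c,n,round(d["confidence"],2),np.round(R.T@(np.array(d["at"])-t),1),np.round(p[:2]/p[2]))
E
python3 - <<'E'
from h import *
s=st(); M=Ro.from_rotvec(s["tcp_rot"]).as_matrix(); print(np.round(M,2))
K,R,t=cam("wrist"); print("cam axes in tool",np.round(M.T@R.T,2), "cam pos in tool",M.T@(-R.T@t-s["tcp_pos"]))
for a in (-0.47,2.67,-0.47-1.57,1.1):
    print(a,kin.ik([557,-75,230],rot(a)))
E
```

```text
1.05 [246.4 601.5 214.6] F [-0.4 -0.4 -1.2] T [-0.04  0.06 -0.01] j [-1.22  0.47 -0.01  1.6   0.01  1.07 -0.06] 0.9996592790488847
[[ 0.    0.38  0.93]
 [-0.    0.93 -0.38]
 [-1.    0.    0.  ]]
cam axes in tool [[ 0.   -0.29  0.96]
 [ 1.   -0.   -0.  ]
 [ 0.    0.96  0.29]] cam pos in tool [-170.40212087    0.33634853  -80.22514967]
-0.47 [-0.50458188  0.35040313  0.72767332  1.843244   -0.266731    1.04764066
 -0.14223554]
2.67 [-0.18739167  0.30458885  0.32084652  1.82419574 -0.11053605  1.03017933
  2.84667666]
-2.04 [-0.86434773  0.64283594  1.35736683  1.85978395 -0.67561404  1.21342918
 -1.32465646]
1.1 [-0.40884352  0.32926875  0.60080242  1.83783573 -0.2136876   1.03912568
  1.3760493 ]
```

Run:
```python
from h import *
a=-0.47
ty=np.array([np.cos(a),np.sin(a),0]);
robot.movep(np.array([557,-75,260])-75*ty,rot(a)); st()
grip(0.0,40); st()
im,K,R,t=look("wrist","c_wrist"); pins("wrist",("station","mushroom","bar_left","bar_right"),K,R,t)
im,K,R,t=look("top","c_top"); pins("top",("station","mushroom"),K,R,t)
```

```text
3.49 [490.4 -39.9 259.9] F [0.3 0.7 0.7] T [-0.1   0.14  0.01] j [-0.63  0.16  0.72  1.97 -0.12  1.06 -0.32] 1.0030864275179843
4.84 [490.1 -41.  260. ] F [0.4 0.4 0.2] T [-0.08  0.08  0.01] j [-0.63  0.16  0.73  1.97 -0.12  1.06 -0.32] 0.001751698141172636
wrist station 0.97 [575.3 -39.1   2.8] [377. 129.]
wrist station 0.95 [343.2  11.   -0.7] [200. 176.]
wrist mushroom 0.96 [557.1 -74.6 127.8] [398. 186.]
wrist mushroom 0.9 [316.5  -5.3  86.8] [160. 218.]
wrist bar_left 0.9 [551.9 -72.5 126.7] [392. 186.]
wrist bar_left 0.54 [322.1 -11.8  91.1] [166. 222.]
top station 0.85 [579.3 -34.3   1.4] [350. 187.]
top station 0.7 [342.1  12.4  -1.3] [334. 276.]
top mushroom 0.7 [481.8 246.   87.7] [241. 225.]
top mushroom 0.63 [324.8  -7.2  91.2] [344. 287.]
```

View pics/c_wrist.png

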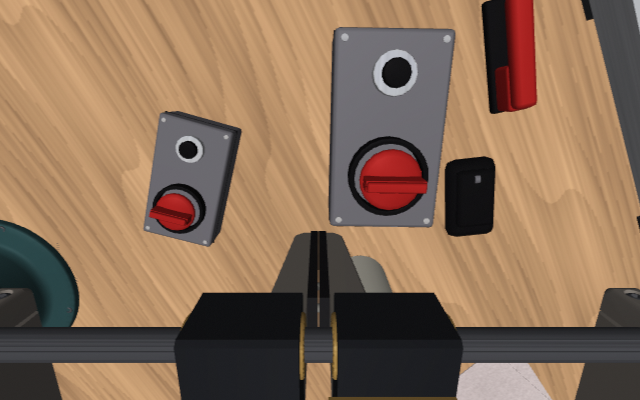

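The wrist view shows the big box with corners at about (333,28), (455,30), (434,227) and (330,225). Its bar runs from (363,184) to (427,186), and the shut fingers taper to (318,232).

Run:
```python
from h import *
K,R,t=cam("wrist")
im=cv2.imread("pics/c_wrist.png")
cv2.imwrite("pics/c_z.png",cv2.resize(im[130:230,330:460],None,fx=6,fy=6,interpolation=cv2.INTER_CUBIC))
cv2.imwrite("pics/c_f.png",cv2.resize(im[220:320,250:390],None,fx=5,fy=5,interpolation=cv2.INTER_CUBIC))
def bp(u,v,z):
    d=R.T@np.linalg.solve(K,[u,v,1.]);c=-R.T@t;return c+d*(z-c[2])/d[2]
P=[bp(u,v,70) for u,v in((333,28),(455,30),(434,227),(330,225))]
print(np.round(P,1),np.mean(P,0))
m=(P[0]+P[1]-P[2]-P[3]);print("y-axis yaw",np.arctan2(-m[0],m[1]))
A,B=bp(363,190,119),bp(427,190,119)
print(A,B)
```

```text
[[ 568.8   80.2   70. ]
 [ 674.    24.7   70. ]
 [ 580.4 -158.9   70. ]
 [ 475.  -102.4   70. ]] [574.54312777 -39.07965577  70.        ]
y-axis yaw -0.4729984545962014
[526.29497054 -66.40823605 119.        ] [581.10300174 -94.29218412 119.        ]
```

View pics/c_z.png

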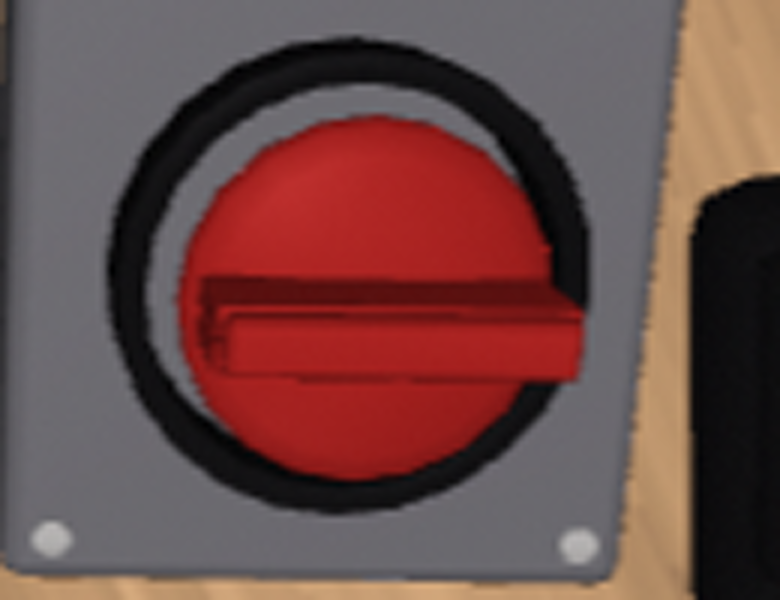

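View pics/c_f.png

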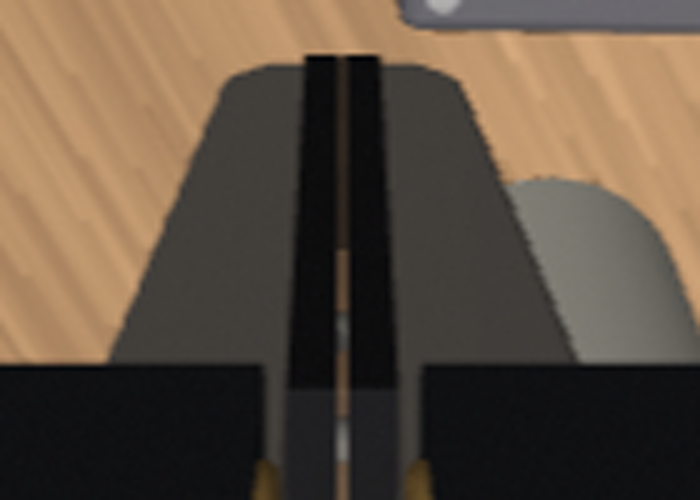

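```bash
python3 - <<'E'
from h import *
K,R,t=cam("wrist")
def bp(u,v,z):
    d=R.T@np.linalg.solve(K,[u,v,1.]);c=-R.T@t;return c+d*(z-c[2])/d[2]
Q=np.array([bp(330+u/6,130+v/6,128) for u,v in((230,316),(583,316),(578,381),(222,376))]);print(np.round(Q,1),Q.mean(0))
d=Q[1]+Q[2]-Q[0]-Q[3];print(np.arctan2(d[1],d[0]),np.linalg.norm(d)/2)
C=np.array([556.3,-75.5]);a=-0.473
robot.servo_line([*C,150],150,rot(a)); st()
robot.servo_line([*C,131],60); st()
z=131
for z in (127,124,121,119,118,117,116.3,115.8,115.3):
    robot.servo_line([*C,z],25); s=st()
    if s["contact_force"][2]>25: break
look("wrist","d_w");look("scene","d_s")
robot.servo_line([*C,150],80); st()
robot.hold(0.2)
im,K,R,t=look("scene","e_s");pins("scene",("mushroom",),K,R,t)
E
python3 - <<'E'
import cv2,numpy as np
A=[cv2.resize(cv2.imread(f"pics/{n}.png")[190:300,200:350],None,fx=2.6,fy=2.6,interpolation=cv2.INTER_CUBIC) for n in("b_scene","d_s","e_s")]
cv2.imwrite("pics/f1.png",np.vstack([np.hstack(A[:2]),np.hstack([A[2],A[2]*0])]))
E
```

```text
[[533.7 -59.4 128. ]
 [582.3 -84.2 128. ]
 [577.7 -93.6 128. ]
 [528.6 -67.6 128. ]] [555.56638276 -76.19601527 128.        ]
-0.4779927257505694 55.05716158324133
6.28 [556.4 -75.4 150.6] F [0.3 0.5 0.1] T [-0.03  0.07 -0.01] j [-0.44  0.45  0.66  1.91 -0.35  0.89 -0.08] 0.006140518294026731
6.74 [556.  -75.5 130.7] F [-0.2  0.9  0. ] T [-0.04  0.09  0.03] j [-0.43  0.48  0.65  1.93 -0.37  0.86 -0.06] 0.005627381491308945
7.05 [557.  -75.7 127.7] F [-0.1 -0.3  5.3] T [-0.09  0.29  0.01] j [-0.42  0.48  0.64  1.93 -0.38  0.85 -0.06] 0.003017488988249846
7.32 [557.  -75.7 124.9] F [-0.3 -0.8  6. ] T [-0.05  0.32  0.02] j [-0.42  0.49  0.64  1.93 -0.38  0.85 -0.05] 0.003020250575498139
7.58 [557.  -75.7 121.7] F [-0.2  0.2  5.2] T [-0.04  0.15 -0.  ] j [-0.42  0.49  0.64  1.93 -0.39  0.84 -0.05] 0.005120678972613282
7.83 [556.9 -75.7 119.6] F [-0.7  0.2  5.5] T [-0.07  0.2   0.02] j [-0.42  0.49  0.64  1.93 -0.39  0.84 -0.05] 0.0026509438925217915
8.08 [557.  -75.7 118.8] F [-0.7 -0.1  7.7] T [-0.05  0.3  -0.04] j [-0.42  0.5   0.63  1.93 -0.39  0.84 -0.05] 0.004318432513188984
8.33 [557.1 -75.7 117.9] F [-0.7 -0.2  7.4] T [-0.01  0.37  0.01] j [-0.42  0.5   0.63  1.93 -0.39  0.83 -0.05] 0.0010338275565043194
8.58 [557.1 -75.7 117.2] F [-1.1  0.7  7.7] T [-0.04  0.34 -0.04] j [-0.41  0.5   0.63  1.93 -0.39  0.83 -0.04] 0.004887316449913993
8.83 [557.1 -75.7 116.7] F [-0.4  0.5  7.2] T [-0.08  0.33 -0.  ] j [-0.41  0.5   0.63  1.93 -0.39  0.83 -0.04] -0.0005683524754970887
9.08 [557.1 -75.7 116.3] F [-0.5 -0.6  7.1] T [-0.02  0.34 -0.01] j [-0.41  0.5   0.63  1.93 -0.39  0.83 -0.04] 0.003683139330287087
9.77 [556.2 -75.2 150.1] F [-0.2 -0.5 -0. ] T [-0.08  0.15  0.04] j [-0.44  0.45  0.66  1.91 -0.35  0.89 -0.08] 0.0051795319629403015
scene mushroom 0.84 [483.3 245.9  88.6] [371. 157.]
scene mushroom 0.25 [744.2 -27.2   3.4] [330. 324.]
```

View pics/f1.png

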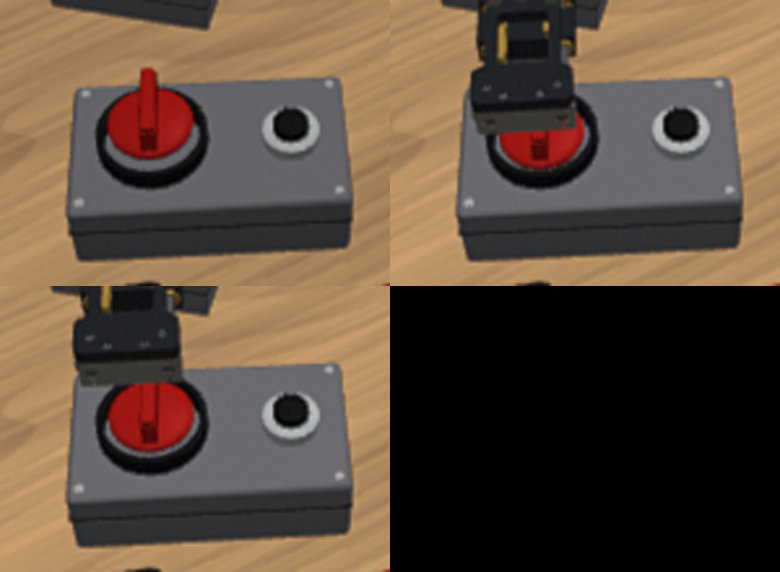

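The head sits lower than at the start with the fingers off: the rim bottom is 6 px lower in the enlarged view. So it is latched. Next I'll twist it with the shut fingertips against bar_right at the -x end.

```bash
cat >> h.py <<'E'
C=np.array([556.0,-75.8]);a0=-0.474
def loc(x,y,th=0,z=107):
    a=a0-th;c,s=np.cos(a),np.sin(a)
    return [C[0]+c*x-s*y,C[1]+s*x+c*y,z]
E
python3 - <<'E'
from h import *
robot.servo_line(loc(-22,-30,0,140),120,rot(a0)); st()
im,K,R,t=look("scene","g_s");pins("scene",("mushroom",),K,R,t)
look("wrist","g_w");look("top","g_t")
robot.servo_line(loc(-22,-28,0,107),60); s=st()
robot.servo_line(loc(-22,-20,0,106.7),30); s=st()
robot.servo_line(loc(-22,-16,0,106.7),20); s=st()
look("wrist","h_w");look("scene","h_s")
E
python3 - <<'E'
import cv2,numpy as np
A=[cv2.resize(cv2.imread(f"pics/{n}.png")[190:300,200:350],None,fx=2.6,fy=2.6,interpolation=cv2.INTER_CUBIC) for n in("b_scene","g_s","h_s")]
cv2.imwrite("pics/i1.png",np.vstack([np.hstack(A[:2]),np.hstack([A[2],A[2]*0])]))
E
```

```text
10.54 [523.2 -92.4 140.2] F [-0.6  0.7 -0.7] T [-0.04  0.03  0.  ] j [-0.43  0.41  0.67  1.99 -0.34  0.84 -0.04] 0.004391698489461486
scene mushroom 0.66 [556.4 -78.6 122.3] [255. 229.]
scene mushroom 0.64 [485.8 246.7  88.6] [372. 158.]
11.44 [523.7 -90.9 106.9] F [ 0.4 -0.7  0.7] T [-0.02  0.05  0.06] j [-0.4   0.47  0.64  2.01 -0.39  0.78 -0.01] 0.0018113849571107293
11.86 [527.5 -83.2 106.8] F [ 0.3 -0.2  0.3] T [-0.05  0.11  0.04] j [-0.41  0.47  0.63  2.01 -0.39  0.78 -0.02] 0.004817093222233301
12.21 [529.  -80.  106.7] F [-1.3 -0.7 -0.1] T [-0.24  0.27 -0.01] j [-0.42  0.47  0.63  2.   -0.39  0.79 -0.03] 0.008178678134078732
```

View pics/i1.png

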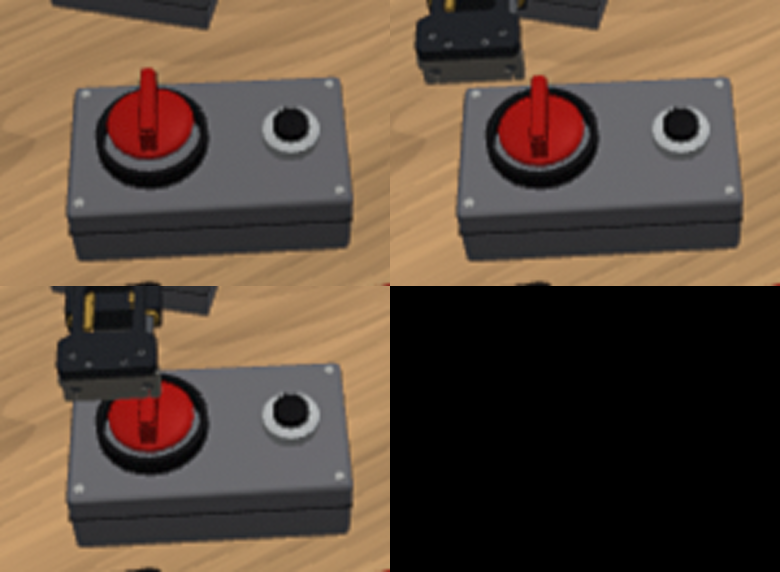

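View pics/h_w.png

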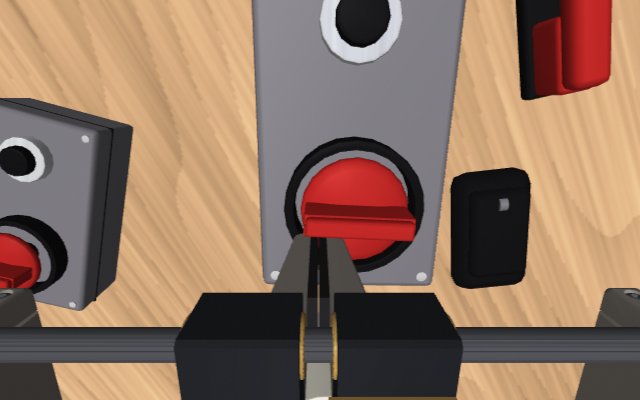

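The head is confirmed latched: the bar top is about 7 px lower in the enlarged view, and pinpoint puts it at z≈122 (nominal 119). The fingertips now touch the bar at about (320,238) in the wrist view. Now I'll follow the arc.

```bash
python3 - <<'E'
from h import *
for i,th in enumerate((0.1,0.2,0.3,0.4,0.5,0.6,0.68)):
    robot.servo_line(loc(-22,-16,th,106.7),25,rot(a0-th)); s=st()
    if np.linalg.norm(s["contact_force"])>25: print("STOP"); break
im,K,R,t=look("scene","j_s");pins("scene",("mushroom",),K,R,t)
look("wrist","j_w")
E
python3 - <<'E'
import cv2,numpy as np
A=[cv2.resize(cv2.imread(f"pics/{n}.png")[190:300,200:350],None,fx=2.6,fy=2.6,interpolation=cv2.INTER_CUBIC) for n in("g_s","j_s")]
B=cv2.resize(cv2.imread("pics/j_w.png"),(458,286))
B=np.hstack([B,np.zeros((286,780-458,3),np.uint8)])
cv2.imwrite("pics/k1.png",np.vstack([np.hstack(A[:2]),B]))
E
```

```text
12.57 [528.8 -77.2 106.6] F [ 0.4 -1.3 -0.4] T [-0.24  0.27 -0.03] j [-0.44  0.48  0.66  2.01 -0.41  0.79 -0.11] 0.004896022469865839
12.82 [528.9 -74.3 106.7] F [-0.9  0.3 -0.1] T [-0.16  0.28 -0.  ] j [-0.46  0.48  0.68  2.01 -0.43  0.79 -0.2 ] 0.004465038753561154
13.08 [529.4 -71.5 106.7] F [-0.1  0.4  0.2] T [-0.04  0.14  0.04] j [-0.49  0.49  0.71  2.01 -0.44  0.8  -0.29] 0.00625008446438668
13.34 [529.5 -69.4 106.7] F [-1.2 -1.4  0.1] T [-0.32  0.47 -0.01] j [-0.51  0.5   0.74  2.01 -0.46  0.8  -0.38] 0.00404669461078533
13.6 [530.2 -66.9 106.6] F [-1.2 -2.   1.5] T [-0.37  0.55 -0.  ] j [-0.53  0.51  0.76  2.01 -0.48  0.81 -0.46] 0.0054789697642562835
13.86 [531.3 -64.3 106.6] F [-0.5 -2.2  0.6] T [-0.47  0.51  0.01] j [-0.55  0.52  0.79  2.01 -0.5   0.82 -0.55] 0.006089793601872674
14.11 [532.3 -62.4 106.6] F [-1.1 -1.8 -0.2] T [-0.51  0.58 -0.  ] j [-0.57  0.52  0.81  2.01 -0.51  0.82 -0.62] 0.001715306880410233
scene mushroom 0.62 [558.1 -79.4 127. ] [255. 228.]
scene mushroom 0.57 [484.7 244.8  91.1] [371. 157.]
```

View pics/k1.png

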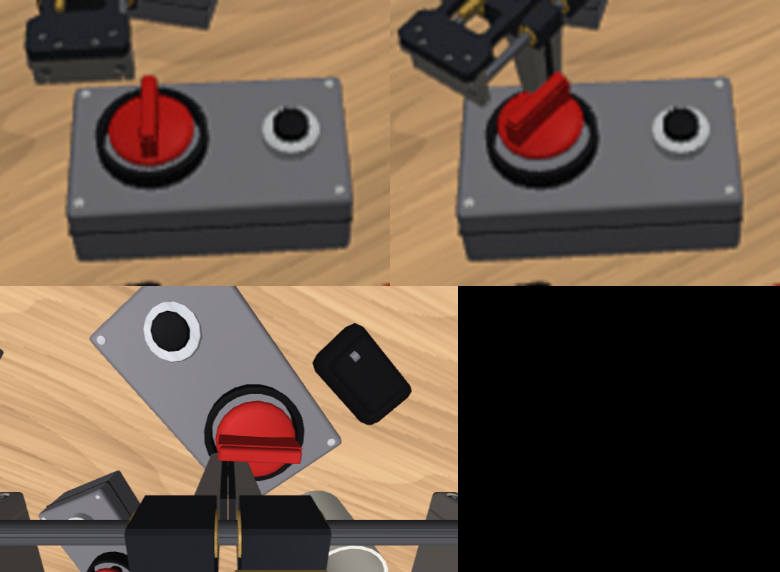

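The head has turned about 0.65 rad. It has risen: the rim bottom is back at its starting row, and pinpoint gives z≈127. Now I'll back off along the arc, move clear and check.

```bash
python3 - <<'E'
from h import *
for th in (0.45,0.2):
    robot.servo_line(loc(-22,-17,th,106.7),40,rot(a0-th)); st()
robot.servo_line(loc(-22,-34,0.0,106.9),50,rot(a0)); st()
robot.servo_line(loc(-22,-40,0.0,170),120); st()
robot.servo_line(loc(-110,-40,0.0,230),150); st()
robot.hold(0.3)
im,K,R,t=look("scene","l_s");pins("scene",("mushroom","mug"),K,R,t)
look("wrist","l_w");im,K,R,t=look("top","l_t");pins("top",("mushroom","mug","station"),K,R,t)
E
python3 - <<'E'
import cv2,numpy as np
A=[cv2.resize(cv2.imread(f"pics/{n}.png")[190:300,200:350],None,fx=2.6,fy=2.6,interpolation=cv2.INTER_CUBIC) for n in("b_scene","l_s")]
B=cv2.resize(cv2.imread("pics/l_t.png"),(390,244))
B2=cv2.resize(cv2.imread("pics/l_w.png"),(390,244))
cv2.imwrite("pics/m1.png",np.vstack([np.hstack(A[:2]),np.hstack([B,B2])]))
d=cv2.absdiff(cv2.imread("pics/b_scene.png"),cv2.imread("pics/l_s.png")).max(2)>40
ys,xs=np.where(d[190:350,140:430]);print("changed px",len(ys), (xs.min()+140,xs.max()+140,ys.min()+190,ys.max()+190) if len(ys) else "")
E
```

```text
14.64 [529.2 -68.4 106.8] F [-2.5 -1.   0.9] T [-0.37  0.57 -0.  ] j [-0.52  0.5   0.75  2.01 -0.47  0.81 -0.42] 0.008501371595697003
15.04 [528.3 -75.2 106.7] F [-2.1 -1.4  1.4] T [-0.28  0.58 -0.01] j [-0.46  0.48  0.69  2.01 -0.43  0.79 -0.21] 0.0037218845695371873
15.63 [521.5 -95.5 107. ] F [ 0.7 -0.   0.3] T [-0.09  0.07  0.01] j [-0.39  0.46  0.64  2.02 -0.39  0.78  0.  ] 0.0023957975026179393
16.31 [ 517.9 -100.9  169.7] F [-0.2  1.5 -0.5] T [-0.09  0.1   0.06] j [-0.44  0.37  0.7   1.98 -0.3   0.9  -0.06] 0.0044809042384638224
17.17 [440.  -61.2 229.7] F [-0.7  0.3  0.7] T [-0.07  0.11  0.07] j [-0.63  0.09  0.74  2.1  -0.07  0.97 -0.32] 0.0020898964357595295
scene mushroom 0.91 [558.1 -78.7 129.6] [255. 227.]
scene mushroom 0.6 [482.  248.6  89. ] [372. 157.]
scene mushroom 0.58 [326.5  -9.8  90.5] [238. 155.]
scene mug 0.59 [ 468.8 -219.8   -0. ] [180. 264.]
top mushroom 0.68 [322.8  -1.8  93.1] [342. 288.]
top mushroom 0.66 [481.9 247.6  91.1] [240. 225.]
top mushroom 0.6 [554.1 -70.8 127.4] [369. 193.]
top mug 0.82 [ 468.9 -217.7    3.8] [419. 227.]
top station 0.85 [488.7 277.5  -4. ] [234. 223.]
top station 0.66 [343.6  14.2   0.6] [333. 275.]
changed px 0
```

View pics/m1.png

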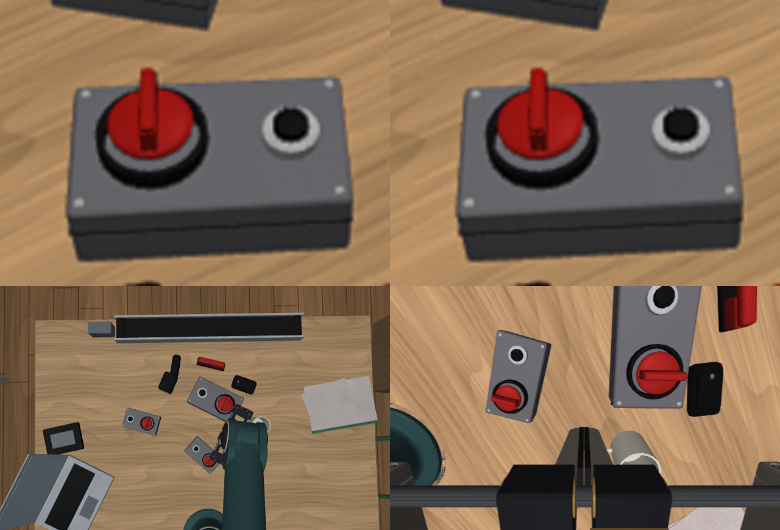

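The scene view of the desk around the box now matches the starting picture, with no pixels changed. The button is fully out and straight, and nothing else has moved.

Run:
```python
from h import *
robot.job_done()
```

```text
the job is handed in; nothing more can be done
```

The stop button check is done and handed in. I used the shut fingertips throughout and gripped nothing. It took about 17.5 s of the 48 s allowed.

- **Press:** I pushed the mushroom button on the largest station straight in, to about 11.7 mm with roughly 7–8 N. With the fingers off it stayed in: the bar top showed lower in the picture and was located at z≈122. That is a little above the nominal 119 mm, but within the network's error.
- **Twist:** I pushed against bar_right at its -x end along a clockwise arc to about 0.68 rad commanded, with at most about 3 N. The latch let go and the head rose while still turned. I then backed off along the arc and moved clear.
- **Last checks:** The bar top was located at z≈128–130 and the head is back at zero twist. The region of the scene picture with the box, mug, scanner, mouse and stapler shows no pixel difference above the threshold of 40 from the first picture, so those things and the start button look untouched. The robot touches nothing.

One camera disagreement: the scene and top cameras placed the button up to 8 mm apart. I used the wrist camera for positioning instead. No check failed.

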